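# Tighten a filter cell's lock ring with a pin spanner

## Robot

A 6-joint arm with a two-finger parallel gripper is mounted at the origin on a cart in front of the work surface, level with it; the furniture and walls round the work are solid. World frame = base frame: x ahead of the robot, y to its left, z up, the work surface at z = 0. Lengths are in m, angles in rad, forces in N, time in s.
With the tool pointing down it reaches from about 0.375 to 0.75 m from the base axis. Payload 9 kg.
Tool frame: the origin (TCP) lies on the centre line of the jaws, within the pads' length; the fingertips stand 8 mm ahead of it and the grasp point (between the pads) lies 11 mm behind it; z points along the fingers, y is the line along which they close (so a half turn about z gives the same grasp; the last joint's range is limited). The gripper opens to 85 mm and grips with 20 to 120 N. Pads are 22 mm wide; open, the fingers measure 114 mm over their backs; the gripper's body (76 mm by 85 mm) begins 54 mm behind the grasp point. The pads swing forward as they close: fully open they stand 13 mm farther back than shut.
Start: joints at [0.906, 0.104, 0.097, 1.564, 0, 1.353], TCP at [0.259, 0.541, 0.239] pointing down, gripper open.
Joint ranges: [-2.99, 2.99], [-0.84, 1.86], [-1.1, 1.16], [-1.84, 2.11], [-1.51, 1.56], [-3.14, 3.14]. Speed limits (rad/s): [2.22, 2.22, 2.57, 3.14, 3.14, 3.14].

## Interface

Orientations are given as [roll, pitch, yaw] about the fixed x, y, z axes, in that order (R = Rz(yaw) Ry(pitch) Rx(roll)).
In Python, from plant import bot, capture gives the robot as it stands.
- The arm moves only by the tool servo_tool, never from a script. Its argument "plan" is a list that holds one entry, the list of rows, each a list of 6 numbers: the shift along the tool's x, y, z in mm, then the turn, a rotation vector about the tool's x, y, z in degrees. A call has 1 to 12 rows; each row shifts and turns the commanded pose from where the row before left it, along the tool's axes as they then stand; what a row does not reach is not made up. A row lasts 1/10 s, in which the tool goes at most 50 mm and 8.59 degrees, less where a joint would pass 70% of its speed; a pose out of reach is approached as far as the arm can. A call is refused whole if a number of a shift passes 50 or a number of a turn 8.59, either way. A call with a gripper value outside its range is refused whole. "fingers" is the opening, from 0 (shut) to 1 (fully open), set as the call begins (left out, the last holds). The fingers move at their own pace and stop on an object; the grip force is fixed at half the most. Time passes only in rows, so rows that do not move let the fingers close. It gives the time, the measured TCP pose, the force, the opening and the grip force at its end, in the units of the state.
- bot.observe(): the state, without advancing time (a new reading comes with each control period).
- capture(name): name is "scene" or "top" or "wrist"; returns a dict with "pixels" (480x640x3 uint8, red, green, blue), "range_z" (480x640 float32, m along the optical axis (not along the pixel's ray), 0 where there is no reading), "fx", "fy", "cx", "cy" (pixels), "distortion" ([k1, k2, p1, p2, k3] as OpenCV has them; the pictures are not rectified), "view" (4x4, takes a point from world to camera coordinates); the wrist camera has in their place "hand_eye" (4x4, takes a point from camera to tool coordinates, whose origin is the TCP and whose axes are the flange's). Camera axes: x right, y up, looking along -z (the intrinsics and any distortion apply to the point x, -y, -z); pixel columns grow to the right and rows downward; lengths in m; the calibration is good to about 2 mm. A picture is of the moment at which its call begins: read the wrist's pose just before it.
- bot.hand_in(): hands the job in; it is judged then, once.
The state is a dict: "time_s": time; "q": joint angles; "joint_vel": joint speeds; "joint_efforts": joint torques, N m; "eef_pos": TCP position; "eef_rot": TCP orientation; "ft_force": force on the tool from outside, world axes, zero at the start; "wrist_torque": the same for the moment, N m; "grip_width": finger opening in m; "grasp_force": force on a finger pad.
Only numpy, scipy, OpenCV 4.12 (cv2) and the standard library are available. Lean on these libraries where they do the work, as an engineer would, in place of code of your own. Each camera call takes 0.05 s, during which the arm holds its last target. There are 200 camera calls.

## Task

With the pin spanner from the stand, fit both its prongs fully into the two holes of the filter cell's sunk lock ring and turn the ring clockwise to its stop, so that the retainer disc in the middle goes fully home, flush with the ring. Feel for the holes gently, with light pressure, and do not go on forcing the ring once it has come to its stop. Then put the spanner back upright in its stand, let go of it, and leave the dish, timer and beaker where they are.

Things in the scene. Friction and masses are not known exactly. Their poses are not given: they have to be found in the camera images.
- cell: Pressure-filter cell fixed to the worktop: round steel housing, 90 mm across (100 mm at its 8 mm high foot), 58 mm high. Origin: centre of its underside, z up. Brass hose barbs stick out along its +y and -y axes, to 67 mm from the centre, 20 mm up. A plain aluminium lock ring, 67 mm across, sits in its top, flush with the rim. The ring can be turned only by its two pin holes.
- ring_face (a point): Centre of the lock ring's upper face, on the cell's axis, 58 mm above the worktop; axes as the cell's (they do not turn with the ring). The ring has two round holes, 7.5 mm wide, 10 mm deep, flat floor, 23 mm either side of this point. The angle of the ring is not reported: at first the line through the holes lies 0.65 to 1.10 rad anticlockwise (from above) of the cell's x axis.
- retainer_top (a point): Centre of the top of the dark steel disc, 29 mm across, inside the lock ring. At first it stands 1.8 to 3 mm proud of the ring's face; it does not turn and cannot be pushed down. A thread lowers it as the ring turns clockwise, until it is flush just as the ring meets its hard stop.
- stop_line (a point): Point on the rim of the cell, 38 mm from its axis along the cell's +x, 58 mm up: with the ring at its stop the line through its holes points here. The ring turns against even friction of about 0.3 N m; prongs dragged over its face with less than 10 N do not turn it.
- spanner_grip (a point): Centre of the pin spanner's grip: an upright black block, 30 mm along x, 16 mm along y, 52 mm high, to be gripped across y. Under it is a steel bridge, 60 (x) x 18 x 10 mm, top 26 mm and underside 36 mm below this point. z up; spanner 150 to 240 g.
- prong_tips (a point): Point midway between the tips of the spanner's two prongs, 54 mm below the centre of the grip. The prongs point down from the bridge, 23 mm either side along x, 18 mm long, 5 mm thick, tapering over the last 3 mm to 2.6 mm. With the tips on the floor of the ring's holes the bridge stays 8 mm above the ring's face.
- spanner: The pin spanner, at first upright in its stand; its origin is the point midway between its prong tips, x runs from prong to prong, z up along the grip.
- stand: The spanner's stand, fixed: grey block 84 (x) x 34 x 24 mm high; origin at the centre of its underside. One slot in its top, 58 (x) x 11 mm, 20 mm deep, takes both prongs. With the bridge resting on the stand the grip's centre is 60 mm and the prong tips 6 mm above the worktop, the spanner's x axis along the stand's, either way round.
- dish_1: A clear round culture dish, 60 mm across and 15 mm high, between stand and cell: leave it alone. Origin: centre of its underside.
- timer: A small white bench timer, 52 x 66 x 16 mm, lying flat: leave it alone. Origin: centre of its underside.
- beaker: A small glass beaker, 53 mm across and 65 mm high: leave it alone. Origin: centre of its underside.
There are look-alikes about, which are no part of the job. What is shaped like the spanner but purple is not meant.

How it is judged:
On the way, in this order (a step that is already met when the one before it is completed fails the run):
1. both prongs are in the ring's holes, at least 5 mm deep (horizontal distance between prong_tips and ring_face below 0.004 m and z of prong_tips in the frame of cell below 0.053 m), for 0.1 s.
2. the retainer disc is pulled home while the prongs are still in the holes (all of step 1 and z of retainer_top in the frame of cell below 0.05815 m), for 0.1 s.
At the end, for the whole second after the job is handed in: The disc is flush with the ring within 0.15 mm (ring at most 3 degrees short of its stop); the spanner stands at rest in its stand, prong midpoint within 8 mm of the stand's centre and under 10 mm above the worktop, upright within 0.12 rad, along the slot within 0.2 rad (z of retainer_top in the frame of cell below 0.05815 m and horizontal distance between prong_tips and stand below 0.008 m and z of prong_tips in the frame of stand below 0.01 m and angle between spanner's own z axis and vertical below 0.12 rad and angle between the x axis of spanner and the x axis of stand, either way round below 0.2 rad and linear speed of spanner below 0.02 m/s); the robot touches nothing.
It fails at once if the spanner was pressed or turned against the cell with more than 60 N (contact force between spanner and cell above 60 N).
It fails at once if the dish, the timer or the beaker was disturbed (distance of any of dish_1, timer, beaker from where it was at the start of the episode above 0.015 m).
It also fails if it takes over 69 s, if anything falls off the work surface, if the arm or the gripper's body presses on something with over 40 N, if the wrist force passes 120 N, or if a joint passes its speed limit or range.

## Working session

There is one attempt and no reset: what is moved stays moved. The work goes in short steps, Python scripts to look and compute and a tool call to move; the robot and the scene stay as the last step left them, time stands still between calls to the robot, and variables do not carry over. Pictures are saved under pics/ and viewed, at most 10 in all, crops included, and the job is handed in when it is done.

Besides the shell and the picture viewer there is one more tool, called in YAML: its name, and indented under it one key for each argument. servo_tool: Moves the arm, as the interface text tells. Its arguments: {"type":"object","properties":{"plan":{"type":"array"},"fingers":{"type":"number"}},"required":["plan"]}

```bash
ls; mkdir -p pics; cat > h.py <<'E'
import numpy as np,cv2
from plant import bot,capture
from scipy.spatial.transform import Rotation as R
def tool():
    s=bot.observe();T=np.eye(4);T[:3,:3]=R.from_euler('xyz',s['eef_rot']).as_matrix();T[:3,3]=s['eef_pos'];return T
def cam(name):
    T=tool();c=capture(name)
    c['cw']=T@np.array(c['hand_eye']) if name=='wrist' else np.linalg.inv(np.array(c['view']))
    return c
def ray(c,uv):
    K=np.array([[c['fx'],0,c['cx']],[0,c['fy'],c['cy']],[0,0,1.]])
    p=cv2.undistortPoints(np.array(uv,float).reshape(-1,1,2),K,np.array(c['distortion'],float)).reshape(-1,2)
    d=np.c_[p[:,0],-p[:,1],-np.ones(len(p))]@c['cw'][:3,:3].T
    return c['cw'][:3,3],d
def onz(c,uv,z):
    o,d=ray(c,uv);return o+d*((z-o[2])/d[:,2])[:,None]
def bydepth(c,uv):
    o,d=ray(c,uv);uv=np.array(uv,int).reshape(-1,2);return o+d*c['range_z'][uv[:,1],uv[:,0]][:,None]
def save(c,n,box=None,s=1):
    im=c['pixels'][:,:,::-1]
    if box: im=im[box[1]:box[3],box[0]:box[2]]
    cv2.imwrite('pics/'+n,cv2.resize(im,None,fx=s,fy=s,interpolation=cv2.INTER_CUBIC))
E
python3 - <<'E'
from h import *
import pickle
for n in('top','scene'):
    c=cam(n);save(c,n+'0.png');pickle.dump(c,open(n+'.pkl','wb'));print(n,c['cw'][:3,3],c['fx'],c['distortion'])
print(bot.observe())
E
```

```text
pics
top [0.47176043 0.04644192 0.93298721] 510.8824568334758 [0.00645435 0.         0.         0.         0.        ]
scene [ 0.21112448 -0.6027614   0.54398801] 470.84581946329655 [0.0422381 0.        0.        0.        0.       ]
{'time_s': 0.1, 'q': array([ 9.06274035e-01,  1.04625908e-01,  9.65682414e-02,  1.56390777e+00,
       -2.07378087e-07,  1.35308682e+00]), 'joint_vel': array([-2.80265127e-04, -1.30717327e-03,  1.02747014e-03, -4.50696206e-04,
        1.13911318e-04,  8.06071162e-05]), 'joint_efforts': array([ 7.04569597e-03, -5.58203995e+01,  5.04721105e+01,  1.30577505e-02,
       -1.89595075e-04, -1.94984244e-05]), 'eef_pos': array([0.25907364, 0.54087043, 0.23861976]), 'eef_rot': array([-3.14045110e+00, -2.52317039e-04,  2.69477973e+00]), 'ft_force': array([-0.01567465,  0.53650056,  1.04214762]), 'wrist_torque': array([-0.00569102, -0.01208701,  0.00486024]), 'grasp_force': 0.0, 'grip_width': 0.08533144788286484}
```

View pics/top0.png

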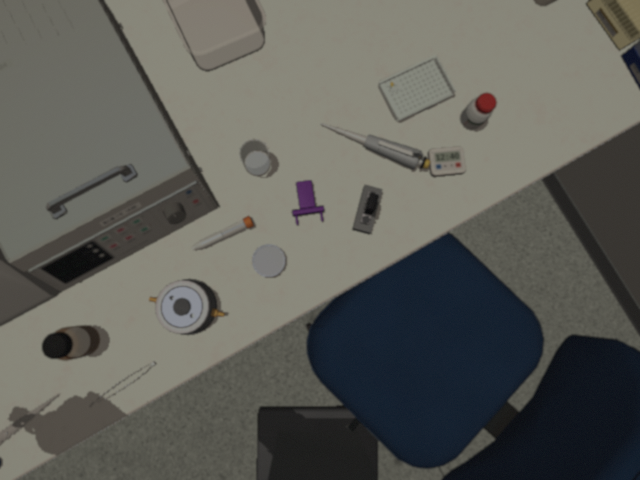

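View pics/scene0.png

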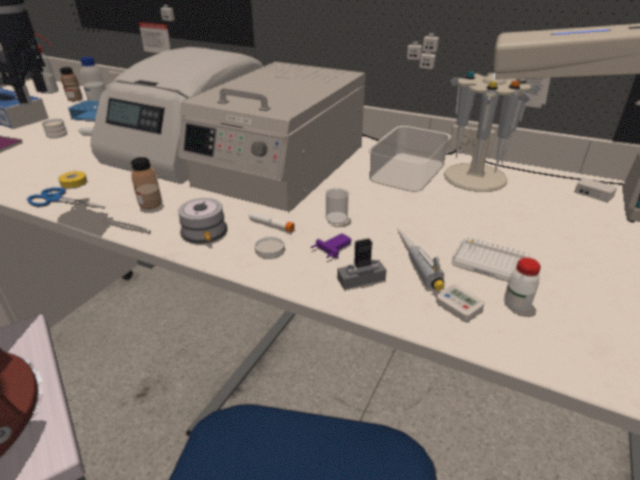

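Top view: the black spanner in its grey stand is at (368,208). A purple look-alike lies at (308,198). The cell is at (182,306) with barbs at (153,299) and (222,314), the dish at (269,261), the beaker at (257,162) and the timer at (447,161). Dark objects that could be confused with the spanner are the brown bottle at (65,344) and the pipette at (395,150). I choose the black upright grip in the grey stand.

```bash
python3 - <<'E'
from h import *
import pickle
t=pickle.load(open('top.pkl','rb'));s=pickle.load(open('scene.pkl','rb'))
g=cv2.cvtColor(t['pixels'],cv2.COLOR_RGB2GRAY)
for n,uv,z in(('stand',[368,209],.024),('grip',[372,203],.086),('cell',[182,306],.058),('dish',[269,261],.015),('beaker',[257,162],.065),('timer',[447,161],.016),('barbL',[153,299],.02),('barbR',[224,314],.02),('purple',[308,198],.01),('pen',[240,226],.01)):
    print(n,onz(t,[uv],z)[0].round(3),bydepth(t,[uv])[0].round(3))
for n,uv in(('grip',[363,240]),('stand',[362,274]),('cell',[201,208])): print('scene',n,bydepth(s,[uv])[0].round(3))
im=np.hstack([cv2.resize(c['pixels'][b[1]:b[3],b[0]:b[2],::-1],(400,400),interpolation=cv2.INTER_CUBIC) for c,b in((t,(330,170,410,250)),(t,(140,265,220,345)))])
cv2.imwrite('pics/crop1.png',im)
# stand depth mask: height between 15 and 35mm
v,u=np.mgrid[170:250,330:410];uv=np.c_[u.ravel(),v.ravel()]
P=bydepth(t,uv);
m=(P[:,2]>.016)&(P[:,2]<.032);print(cv2.minAreaRect((P[m,:2]*1000).astype(np.float32)))
m=(P[:,2]>.07)&(P[:,2]<.1);print(cv2.minAreaRect((P[m,:2]*1000).astype(np.float32)),P[m].mean(0))
v,u=np.mgrid[265:345,140:220];P=bydepth(t,np.c_[u.ravel(),v.ravel()])
m=(P[:,2]>.05)&(P[:,2]<.07);print(cv2.minEnclosingCircle((P[m,:2]*1000).astype(np.float32)),np.median(P[m],0))
E
```

```text
stand [ 0.647 -0.069  0.024] [ 0.635 -0.062  0.085]
grip [ 0.645 -0.068  0.086] [ 0.646 -0.069  0.083]
cell [0.47  0.25  0.058] [0.47  0.249 0.059]
dish [0.551 0.108 0.015] [0.552 0.109 0.012]
beaker [0.72  0.129 0.065] [0.738 0.136 0.   ]
timer [ 0.742 -0.219  0.016] [ 0.742 -0.22   0.014]
barbL [0.482 0.309 0.02 ] [0.482 0.309 0.022]
barbR [0.457 0.185 0.02 ] [0.457 0.186 0.016]
purple [0.669 0.04  0.01 ] [0.668 0.04  0.016]
pen [0.615 0.163 0.01 ] [0.614 0.161 0.02 ]
scene grip [ 0.65  -0.067  0.086]
scene stand [ 0.641 -0.081  0.023]
scene cell [0.468 0.24  0.062]
((648.897216796875, -68.18416595458984), (34.13469314575195, 84.6905517578125), 75.33033752441406)
((648.016845703125, -68.61134338378906), (16.411609649658203, 29.603290557861328), 76.26836395263672) [ 0.64742931 -0.06796289  0.08427157]
((469.6427307128906, 250.9086456298828), 45.078163146972656) [0.47018098 0.25039373 0.05740368]
```

View pics/crop1.png

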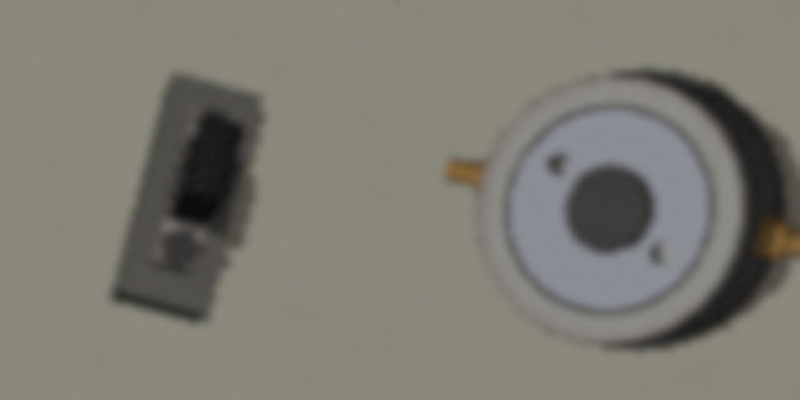

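The crop confirms the black upright grip in the grey stand. The ring's holes are at top-view pixels (171.4,297.4) and (191.4,315.6). The measured heights (24, 84 and 58 mm) and sizes (84x34, 30x16, 90 across) match the text.

```bash
cat >> h.py <<'E'
def go(p,yaw_deg=None):
    T=tool();d=T[:3,:3].T@(np.array(p)-T[:3,3])*1000
    r=np.zeros(3)
    if yaw_deg is not None:
        r=R.from_matrix(T[:3,:3].T@R.from_euler('xyz',[np.pi,0,np.radians(yaw_deg)]).as_matrix()).as_rotvec(degrees=True)
    print('shift mm',d.round(1),'turn deg',r.round(2))
E
python3 - <<'E'
from h import *
import pickle
t=pickle.load(open('top.pkl','rb'))
h=onz(t,[[171.4,297.4],[191.4,315.6]],.058);print(h,h.mean(0),np.linalg.norm(h[0]-h[1]),np.degrees(np.arctan2(*(h[0]-h[1])[1::-1])))
b=onz(t,[[153,299],[224,314]],.02);print(b.mean(0),np.linalg.norm(b[0]-b[1]))
c=cam('wrist');print(np.array(c['hand_eye']).round(4),c['fx'],c['distortion'])
go([.47,.25,.24],165.3)
E
```

```text
[[0.48466195 0.2679889  0.058     ]
 [0.45455013 0.23345032 0.058     ]] [0.46960604 0.25071961 0.058     ] 0.04582177584095805 48.91705488608493
[0.46955055 0.24717641 0.02      ] 0.1269293232377393
[[-3.000e-04  9.452e-01  3.265e-01  8.330e-02]
 [ 1.000e+00  2.000e-04  3.000e-04 -1.000e-04]
 [ 2.000e-04  3.265e-01 -9.452e-01 -1.348e-01]
 [ 0.000e+00  0.000e+00  0.000e+00  1.000e+00]] 363.4544642134528 [0.01065957 0.         0.         0.         0.        ]
shift mm [-315.9 -171.2   -1.2] turn deg [ -0.05  -0.02 -10.9 ]
```

servo_tool:
  plan:
    - [[-39.5,-20,5,0,0,-1.4],[-39.5,-21,5,0,0,-1.4],[-39.5,-21,5,0,0,-1.4],[-39.5,-21.5,5,0,0,-1.4],[-39.5,-22,5,0,0,-1.4],[-39.5,-23,5,0,0,-1.4],[-39.5,-23,5,0,0,-1.4],[-39.5,-25,5,0,0,-1.1],[0,0,0,0,0,0],[0,0,0,0,0,0]]
  fingers: 0.6

```text
time_s: 1.15
eef_pos: [0.493, 0.2636, 0.1988]
eef_rot: [-3.141, -0.001, 2.883]
ft_force: [-0.7, 0.7, 0.6]
grip_width: 0.0517
grasp_force: 0.0
```

```bash
python3 - <<'E'
from h import *
import pickle
c=cam('wrist');pickle.dump(c,open('w1.pkl','wb'));save(c,'w1.png');print(tool().round(4),bot.observe()['ft_force'])
E
```

```text
[[-9.671e-01  2.545e-01 -8.000e-04  4.924e-01]
 [ 2.545e-01  9.671e-01  2.000e-04  2.645e-01]
 [ 8.000e-04 -0.000e+00 -1.000e+00  1.991e-01]
 [ 0.000e+00  0.000e+00  0.000e+00  1.000e+00]] [ 0.2260274  -0.49835109 -0.55680624]
```

View pics/w1.png

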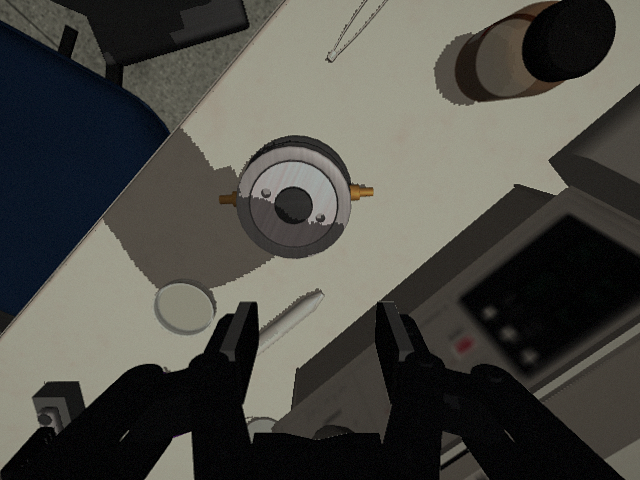

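The wrist view shows the ring's holes at about (266,193) and (320,218), and the barb ends at (219,199) and (373,191).

```bash
python3 - <<'E'
from h import *
import pickle
c=pickle.load(open('w1.pkl','rb'))
h=onz(c,[[266,193],[320,218]],.058);print(h,h.mean(0),np.linalg.norm(h[0]-h[1]),np.degrees(np.arctan2(*(h[1]-h[0])[1::-1])))
b=onz(c,[[219,199.5],[373,191.5]],.02);print(b.mean(0),np.linalg.norm(b[0]-b[1]),np.degrees(np.arctan2(*(b[1]-b[0])[1::-1])))
v,u=np.mgrid[130:265,230:360];P=bydepth(c,np.c_[u.ravel(),v.ravel()])
m=(P[:,2]>.05)&(P[:,2]<.066);print(cv2.minEnclosingCircle((P[m,:2]*1000).astype(np.float32)),np.median(P[m],0))
save(c,'w1c.png',(200,120,390,270),4)
go([.649,-.0685,.16],165.3)
E
```

```text
[[0.45605463 0.23300317 0.058     ]
 [0.4858281  0.26799773 0.058     ]] [0.47094136 0.25050045 0.058     ] 0.045946480829180646 49.60876745524004
[0.47085142 0.25032385 0.02      ] 0.13489871199487344 78.17138401997582
((470.3545837402344, 250.47750854492188), 44.91550064086914) [0.46771184 0.25146644 0.05823531]
shift mm [-236.2 -282.2   38.9] turn deg [-0.   -0.05 -0.05]
```

View pics/w1c.png

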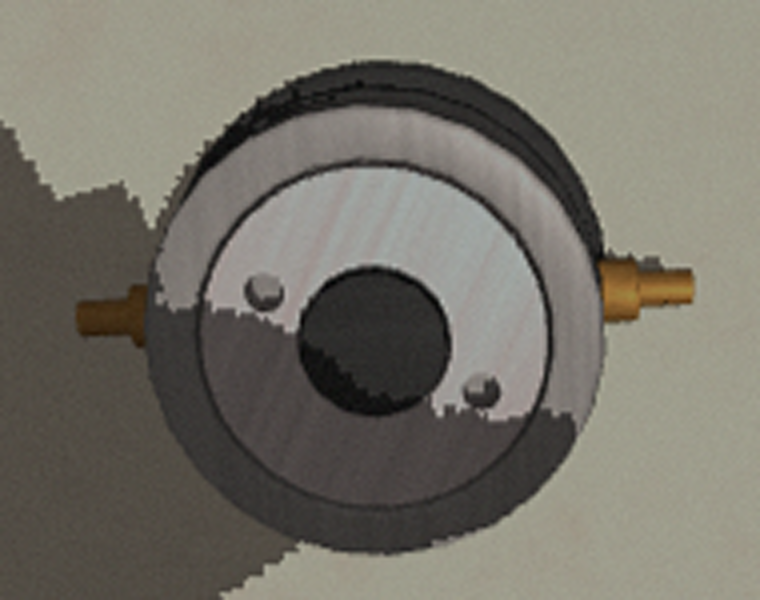

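The holes sit at full-image (266.2,193.0) and (320.5,217.8). They agree with the top view to about 1 mm and 1°. Next I go to the spanner.

servo_tool:
  plan:
    - [[-29.5,-35.3,0,0,0,0],[-29.5,-35.3,0,0,0,0],[-29.5,-35.3,0,0,0,0],[-29.5,-35.3,0,0,0,0],[-29.5,-35.3,0,0,0,0],[-29.5,-35.3,0,0,0,0],[-29.5,-35.3,9,0,0,0],[-29.5,-35,10,0,0,0],[0,0,0,0,0,0],[0,0,0,0,0,0],[0,0,0,0,0,0]]

```text
time_s: 2.3
eef_pos: [0.6493, -0.0664, 0.1808]
eef_rot: [3.141, 0.0, 2.887]
ft_force: [0.6, 0.8, -0.2]
grip_width: 0.0513
grasp_force: 0.0
```

```bash
python3 - <<'E'
from h import *
import pickle
c=cam('wrist');pickle.dump(c,open('w2.pkl','wb'));save(c,'w2.png');print(tool().round(4))
v,u=np.mgrid[0:300,150:500];P=bydepth(c,np.c_[u.ravel(),v.ravel()])
near=np.hypot(P[:,0]-.649,P[:,1]+.068)<.055
for a,b in((.018,.030),(.080,.094)):
    m=near&(P[:,2]>a)&(P[:,2]<b);print(m.sum(),cv2.minAreaRect((P[m,:2]*1000).astype(np.float32)),np.median(P[m],0))
E
```

```text
[[-9.678e-01  2.516e-01  8.000e-04  6.494e-01]
 [ 2.516e-01  9.678e-01  1.000e-04 -6.630e-02]
 [-7.000e-04  3.000e-04 -1.000e+00  1.811e-01]
 [ 0.000e+00  0.000e+00  0.000e+00  1.000e+00]]
2168 ((649.4795532226562, -68.9150390625), (34.11362075805664, 84.2293701171875), 75.23748016357422) [ 0.63634469 -0.06335018  0.02420962]
992 ((648.8983154296875, -69.42927551269531), (15.916418075561523, 29.16584014892578), 75.65176391601562) [ 0.64775778 -0.06900663  0.08589411]
```

View pics/w2.png

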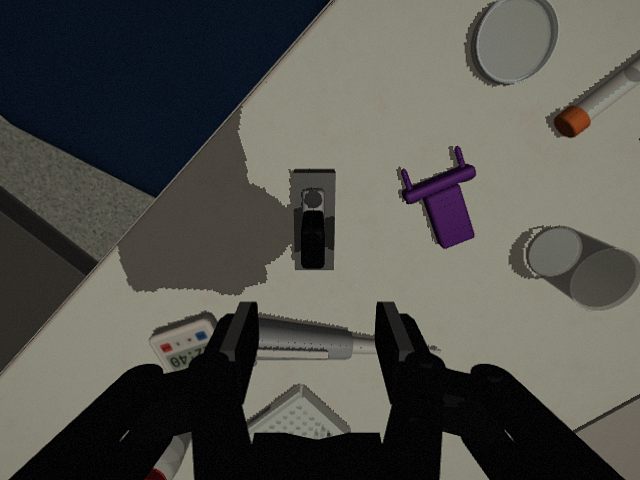

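The black grip is centred in the wrist view at (313,240), standing in the grey stand at (313,220). The purple part lies clear at (440,195). I descend now.

```bash
python3 -c "
from h import *
go([.6491,-.0692,.0495],165.4)"
```

```text
shift mm [ -0.4  -2.9 131.6] turn deg [0.02 0.04 0.02]
```

servo_tool:
  plan:
    - [[-0.5,-3,30,0,0,0],[0,0,35,0,0,0],[0,0,30,0,0,0],[0,0,20,0,0,0],[0,0,16,0,0,0],[0,0,0,0,0,0],[0,0,0,0,0,0]]

```text
time_s: 3.05
eef_pos: [0.6495, -0.0707, 0.0504]
eef_rot: [3.141, 0.001, 2.886]
ft_force: [-0.3, -0.8, 0.2]
grip_width: 0.0514
grasp_force: 0.0
```

servo_tool:
  plan:
    - [[0,0,0,0,0,0],[0,0,0,0,0,0],[0,0,0,0,0,0],[0,0,0,0,0,0],[0,0,0,0,0,0],[0,0,0,0,0,0],[0,0,0,0,0,0]]
  fingers: 0

```text
time_s: 3.75
eef_pos: [0.6499, -0.0714, 0.0507]
eef_rot: [3.141, 0.002, 2.885]
ft_force: [-1.1, 0.7, 6.1]
grip_width: 0.0157
grasp_force: 58.8
```

servo_tool:
  plan:
    - [[0,0,-15,0,0,0],[0,0,-35,0,0,0],[0,0,-40,0,0,0],[0,0,-30,0,0,-8],[0,0,-10,0,0,-8],[0,0,0,0,0,-8],[0,0,0,0,0,-8],[0,0,0,0,0,-8],[0,0,0,0,0,-8],[0,0,0,0,0,-8],[0,0,0,0,0,-8],[0,0,0,0,0,0]]

```text
time_s: 4.95
eef_pos: [0.6489, -0.0713, 0.1798]
eef_rot: [3.141, -0.0, -2.279]
ft_force: [0.3, -0.4, -1.7]
grip_width: 0.0156
grasp_force: 58.5
```

```bash
python3 -c "
from h import *
print(tool().round(4),bot.observe()['ft_force'],bot.observe()['grip_width'])
go([.4706,.2505,.18],229.4)"
```

```text
[[-6.506e-01 -7.594e-01 -1.000e-04  6.489e-01]
 [-7.594e-01  6.506e-01  0.000e+00 -7.130e-02]
 [ 0.000e+00  1.000e-04 -1.000e+00  1.798e-01]
 [ 0.000e+00  0.000e+00  0.000e+00  1.000e+00]] [ 0.34253096 -0.37092971 -1.70840075] 0.015632960871088102
shift mm [-1.283e+02  3.448e+02 -1.000e-01] turn deg [ 0.01 -0.    0.01]
```

servo_tool:
  plan:
    - [[-14,40,0,0,0,0],[-16,43,0,0,0,0],[-16.5,43.5,0,0,0,0],[-16.5,43.5,0,0,0,0],[-16.5,43.5,0,0,0,0],[-16.5,43.5,0,0,0,0],[-16,43.5,0,0,0,0],[-16,44.3,0,0,0,0],[0,0,15,0,0,0],[0,0,15,0,0,0],[0,0,15,0,0,0],[0,0,0,0,0,0]]

```text
time_s: 6.15
eef_pos: [0.4701, 0.2492, 0.1313]
eef_rot: [3.139, -0.004, -2.284]
ft_force: [-0.5, 0.2, -3.1]
grip_width: 0.0156
grasp_force: 59.5
```

```bash
python3 - <<'E'
from h import *
import pickle
c=cam('wrist');pickle.dump(c,open('w3.pkl','wb'));print(tool().round(4),bot.observe()['ft_force'])
s=cam('scene');pickle.dump(s,open('s3.pkl','wb'))
a=cv2.resize(c['pixels'][100:400,200:440],(480,600),interpolation=cv2.INTER_CUBIC)
b=cv2.resize(s['pixels'][150:250,160:213],(318,600),interpolation=cv2.INTER_CUBIC)
cv2.imwrite('pics/w3.png',np.hstack([a,b])[:,:,::-1])
E
```

```text
[[-6.542e-01 -7.563e-01 -2.800e-03  4.707e-01]
 [-7.563e-01  6.542e-01 -8.000e-04  2.494e-01]
 [ 2.400e-03  1.600e-03 -1.000e+00  1.327e-01]
 [ 0.000e+00  0.000e+00  0.000e+00  1.000e+00]] [-0.21899341  0.22804172 -0.89052328]
```

View pics/w3.png

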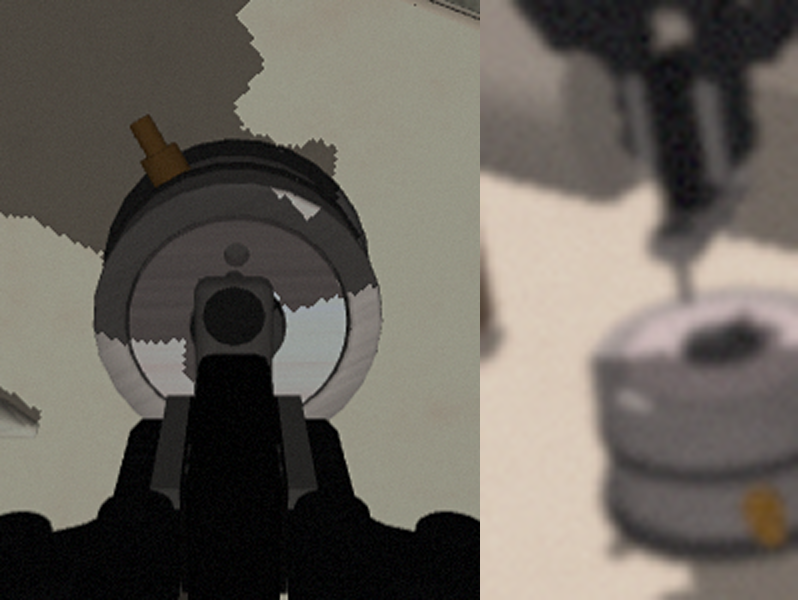

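The hole on the camera side shows at wrist pixel (318.5,227), with the prong tip just below it at about (316.5,237). The rivet over the prong is at (317,258). I compute the offsets.

```bash
python3 - <<'E'
from h import *
import pickle
c=pickle.load(open('w3.pkl','rb'));T=tool()
Ti=np.linalg.inv(T);f=lambda p:(p@Ti[:3,:3].T+Ti[:3,3])*1000
g=cv2.cvtColor(c['pixels'],cv2.COLOR_RGB2GRAY)
zt=T[2,3]
for n,uv,z in(('rivet',[317,258],zt-.0167),('bridge end',[316.8,239.5],zt-.0167),('hole',[318.5,227],.058)):print(n,f(onz(c,[uv],z)).round(1))
print('cell centre',f(np.array([[.4706,.2505,.058]])).round(1),'hole top-est',f(np.array([[.4555,.2332,.058],[.4853,.268,.058]])).round(1))
print('brdg edge cols',[ (v,np.round(f(bydepth(c,[[u,v] for u in range(290,345,3)]))[:,[1,2]],1).tolist()) for v in (250,)])
E
```

```text
rivet [[26.1  0.1 16.7]]
bridge end [[34.7  0.  16.7]]
hole [[22.8  1.1 75.8]]
cell centre [[-0.3  1.1 75.8]] hole top-est [[ 22.7   1.2  75.8]
 [-23.1   1.4  75.8]]
brdg edge cols [(250, [[-16.2, 75.8], [-14.4, 76.0], [-12.6, 76.3], [-7.9, 19.8], [-6.5, 18.6], [-5.2, 18.1], [-3.8, 17.6], [-2.5, 18.0], [-1.2, 17.2], [0.1, 18.2], [1.4, 16.8], [2.8, 18.6], [4.0, 16.9], [5.4, 18.1], [6.8, 19.5], [8.2, 20.8], [13.3, 79.3], [14.8, 75.2], [16.7, 76.0]])]
```

```bash
python3 - <<'E'
from h import *
import pickle
c=pickle.load(open('w3.pkl','rb'));T=tool()
Ti=np.linalg.inv(T);f=lambda p:(p@Ti[:3,:3].T+Ti[:3,3])*1000
g=cv2.cvtColor(c['pixels'],cv2.COLOR_RGB2GRAY)
print(g[220:300:1,315:319].mean(1).round().astype(int).tolist())
print(g[222:246:2,306:330])
print([(v,*f(bydepth(c,[[317,v]]))[0,[0,2]].round(1)) for v in range(222,284,2)])
print('tip if at row: ',[(v,f(onz(c,[[317,v]],T[2,3]-.0447))[0,0].round(1)) for v in(230,233,236,239)])
E
```

```text
[68, 62, 55, 54, 53, 52, 52, 51, 50, 47, 44, 46, 44, 60, 68, 49, 36, 34, 34, 36, 37, 41, 46, 33, 19, 18, 16, 18, 17, 18, 16, 19, 16, 19, 20, 18, 18, 18, 16, 18, 20, 16, 17, 17, 18, 18, 14, 20, 18, 16, 17, 15, 24, 48, 53, 54, 43, 13, 3, 3, 1, 4, 2, 4, 3, 2, 3, 4, 0, 3, 4, 1, 1, 2, 3, 5, 2, 3, 5, 3]
[[67 68 68 67 65 67 70 67 64 58 53 56 52 52 57 57 68 68 66 66 67 66 70 67]
 [70 68 70 70 67 71 64 55 52 52 49 56 54 52 52 51 53 52 73 70 67 69 66 72]
 [70 70 68 67 66 67 38 47 51 52 52 53 50 53 53 51 48 41 56 69 63 69 66 68]
 [66 69 66 68 68 66 43 40 42 47 49 54 49 47 46 47 43 44 52 71 66 65 67 67]
 [67 66 67 67 67 68 61 40 46 44 43 42 48 46 47 41 43 50 68 67 70 69 67 67]
 [68 65 69 64 64 65 65 64 57 45 43 43 43 43 39 53 70 68 64 64 64 67 65 67]
 [68 67 66 66 64 68 67 65 67 68 72 66 66 70 66 67 65 64 69 68 66 66 66 62]
 [61 65 65 64 66 64 63 51 37 36 36 35 35 39 51 67 64 65 65 62 63 65 62 62]
 [42 41 40 37 43 42 38 30 30 32 37 37 31 34 32 36 42 39 42 40 44 41 43 41]
 [38 38 40 38 37 38 41 39 38 36 35 39 38 36 37 36 34 37 38 35 39 39 39 38]
 [44 44 44 44 43 48 44 43 46 44 45 47 46 43 47 42 4
[... 850 characters left out ...]
6.4), np.float64(18.3)), (258, np.float64(25.8), np.float64(17.4)), (260, np.float64(24.9), np.float64(17.2)), (262, np.float64(24.0), np.float64(17.2)), (264, np.float64(23.2), np.float64(16.8)), (266, np.float64(22.0), np.float64(17.3)), (268, np.float64(20.9), np.float64(17.6)), (270, np.float64(19.7), np.float64(18.3)), (272, np.float64(18.6), np.float64(18.5)), (274, np.float64(17.7), np.float64(18.3)), (276, np.float64(15.9), np.float64(20.1)), (278, np.float64(17.8), np.float64(13.7)), (280, np.float64(18.0), np.float64(11.3)), (282, np.float64(17.2), np.float64(10.8))]
tip if at row:  [(230, np.float64(30.4)), (233, np.float64(28.8)), (236, np.float64(27.2)), (239, np.float64(25.6))]
```

Depth puts the spanner's mid-line at tool x +2.4, y 0, and the ring's centre at tool x −0.3, y +1.0. I correct x by −2.7 and y by +1.0, then come down near the face.

servo_tool:
  plan:
    - [[-2.7,1,0,0,0,0],[0,0,8,0,0,0],[0,0,8,0,0,0],[0,0,4,0,0,0],[0,0,0,0,0,0],[0,0,0,0,0,0],[0,0,0,0,0,0]]

```text
time_s: 6.95
eef_pos: [0.4723, 0.2534, 0.1146]
eef_rot: [-3.141, 0.0, -2.281]
ft_force: [-0.4, -0.1, -2.7]
grip_width: 0.0152
grasp_force: 59.5
```

```bash
python3 - <<'E'
from h import *
c=cam('wrist');T=tool();print(T.round(4)[:3,3],bot.observe()['ft_force'])
a=cv2.resize(c['pixels'][190:290,255:380],(750,600),interpolation=cv2.INTER_CUBIC)
a=np.clip(a*2.,0,255).astype(np.uint8)
cv2.imwrite('pics/w4.png',a[:,:,::-1])
Ti=np.linalg.inv(T);f=lambda p:(p@Ti[:3,:3].T+Ti[:3,3])*1000
print('cell',f(np.array([[.4706,.2505,.058]])).round(1))
print([(v,*f(bydepth(c,[[317,v]]))[0,[0,2]].round(1)) for v in range(200,246,2)])
E
```

```text
[0.4724 0.2534 0.1147] [-0.52336595  0.17804263 -1.50655065]
cell [[ 3.4 -0.5 56.7]]
[(200, np.float64(41.6), np.float64(57.0)), (202, np.float64(40.7), np.float64(56.0)), (204, np.float64(39.6), np.float64(56.1)), (206, np.float64(38.0), np.float64(58.4)), (208, np.float64(37.1), np.float64(57.3)), (210, np.float64(36.0), np.float64(57.4)), (212, np.float64(34.9), np.float64(57.4)), (214, np.float64(33.7), np.float64(57.5)), (216, np.float64(32.8), np.float64(56.8)), (218, np.float64(32.1), np.float64(55.1)), (220, np.float64(30.7), np.float64(56.0)), (222, np.float64(26.6), np.float64(66.5)), (224, np.float64(25.3), np.float64(66.9)), (226, np.float64(24.1), np.float64(66.8)), (228, np.float64(22.8), np.float64(67.1)), (230, np.float64(22.6), np.float64(63.9)), (232, np.float64(23.0), np.float64(59.0)), (234, np.float64(22.4), np.float64(57.1)), (236, np.float64(26.6), np.float64(40.7)), (238, np.float64(31.6), np.float64(22.3)), (240, np.float64(31.4), np.float64(20.2)), (242, np.float64(30.8), np.float64(19.1)), (244, np.float64(31.1), np.float64(15.4))]
```

View pics/w4.png

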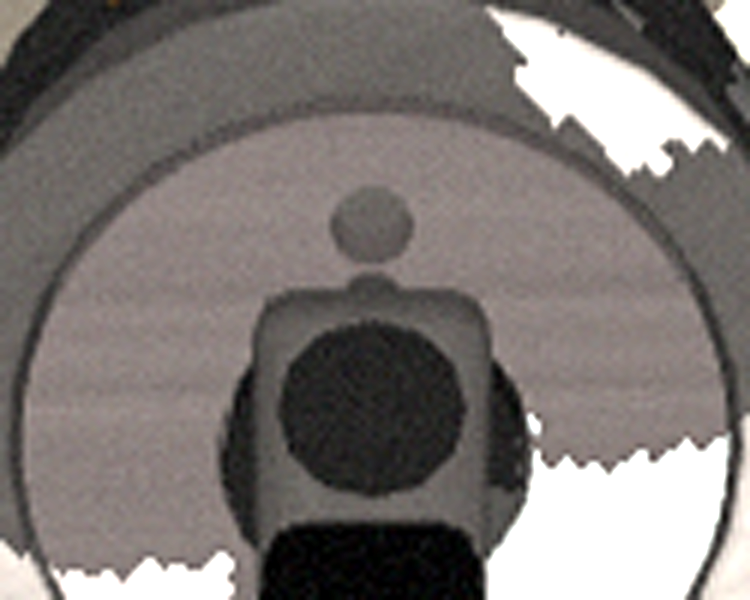

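The prong (crop x 372) is in line with the hole (372,224) sideways. Along x the hole is at tool x ≈26.5 and the tip at ≈24.9, so I correct by +1.5 and descend gently.

servo_tool:
  plan:
    - [[1.5,0,0,0,0,0],[0,0,5,0,0,0],[0,0,5,0,0,0],[0,0,0,0,0,0],[0,0,0,0,0,0],[0,0,1.5,0,0,0],[0,0,1,0,0,0],[0,0,0.5,0,0,0],[0,0,0,0,0,0],[0,0,0,0,0,0]]

```text
time_s: 8.0
eef_pos: [0.4712, 0.2522, 0.1014]
eef_rot: [-3.142, 0.0, -2.281]
ft_force: [0.3, 0.8, -2.4]
grip_width: 0.0151
grasp_force: 59.5
```

servo_tool:
  plan:
    - [[0,0,0.5,0,0,0],[0,0,0.5,0,0,0],[0,0,0,0,0,0],[0,0,0,0,0,0]]

```text
time_s: 8.4
eef_pos: [0.4712, 0.2522, 0.1003]
eef_rot: [3.142, 0.0, -2.281]
ft_force: [-0.4, 1.0, -2.6]
grip_width: 0.0153
grasp_force: 59.5
```

servo_tool:
  plan:
    - [[0,0,1,0,0,0],[0,0,1,0,0,0],[0,0,0,0,0,0],[0,0,0,0,0,0]]

```text
time_s: 8.8
eef_pos: [0.4712, 0.2522, 0.0983]
eef_rot: [3.142, 0.0, -2.281]
ft_force: [0.4, 0.5, -2.3]
grip_width: 0.0156
grasp_force: 59.5
```

servo_tool:
  plan:
    - [[0,0,0.8,0,0,0],[0,0,0.8,0,0,0],[0,0,0,0,0,0],[0,0,0,0,0,0]]

```text
time_s: 9.2
eef_pos: [0.4712, 0.2522, 0.0967]
eef_rot: [-3.142, 0.0, -2.281]
ft_force: [0.3, -0.3, -2.7]
grip_width: 0.0153
grasp_force: 59.5
```

servo_tool:
  plan:
    - [[0,0,1,0,0,0],[0,0,1,0,0,0],[0,0,0.7,0,0,0],[0,0,0,0,0,0],[0,0,0,0,0,0]]

```text
time_s: 9.7
eef_pos: [0.4712, 0.2522, 0.094]
eef_rot: [3.142, 0.0, -2.281]
ft_force: [0.1, -0.4, -1.4]
grip_width: 0.0153
grasp_force: 59.5
```

servo_tool:
  plan:
    - [[0,0,0.4,0,0,0],[0,0,0.3,0,0,0],[0,0,0,0,0,0]]

```text
time_s: 10.0
eef_pos: [0.4712, 0.2522, 0.0933]
eef_rot: [3.142, 0.0, -2.281]
ft_force: [-0.2, -0.1, -2.1]
grip_width: 0.0151
grasp_force: 59.5
```

Both prongs are about 9.4 mm deep with no load. I turn clockwise (+z of the tool), compensating for the 1.9 mm grip offset.

servo_tool:
  plan:
    - [[0,-0.1,0,0,0,3],[0,-0.1,0,0,0,3],[0,-0.1,0,0,0,3],[0,-0.1,0,0,0,3],[0,0,0,0,0,0]]

```text
time_s: 10.5
eef_pos: [0.4713, 0.252, 0.0933]
eef_rot: [3.141, 0.0, -2.491]
ft_force: [-1.4, 0.5, -2.4]
grip_width: 0.0152
grasp_force: 59.5
```

```bash
python3 -c "
from h import *
s=bot.observe();print({k:np.round(s[k],3) for k in('eef_pos','ft_force','wrist_torque')})
T=tool();print(np.linalg.inv(T)[:3]@np.array([.4706,.2505,.058,1])*1000, 'tool-frame F',T[:3,:3].T@s['ft_force'])"
```

```text
{'eef_pos': array([0.471, 0.252, 0.093]), 'ft_force': array([-1.378,  0.461, -2.387]), 'wrist_torque': array([0.175, 0.138, 0.128])}
[ 1.52473228 -0.7923037  35.27780645] tool-frame F [0.81731522 1.20096987 2.38725997]
```

Torque is building (0.13 N m) and the side force is low, so I continue.

servo_tool:
  plan:
    - [[0,-0.1,0,0,0,3],[0,-0.1,0,0,0,3],[0,-0.1,0,0,0,3],[0,-0.1,0,0,0,3],[0,-0.1,0,0,0,3],[0,-0.1,0,0,0,3],[0,0,0,0,0,0]]

```text
time_s: 11.2
eef_pos: [0.4716, 0.2515, 0.0933]
eef_rot: [3.141, -0.0, -2.804]
ft_force: [-0.8, 0.6, -2.2]
grip_width: 0.0156
grasp_force: 59.6
```

```bash
python3 -c "
from h import *
s=bot.observe();print({k:np.round(s[k],3) for k in('eef_pos','ft_force','wrist_torque')})
T=tool();print(np.linalg.inv(T)[:3]@np.array([.4706,.2505,.058,1])*1000, 'tool-frame F',T[:3,:3].T@s['ft_force'])"
```

```text
{'eef_pos': array([0.472, 0.252, 0.093]), 'ft_force': array([-0.834,  0.632, -2.224]), 'wrist_torque': array([0.224, 0.216, 0.156])}
[ 1.32910763 -0.65736674 35.30863551] tool-frame F [0.57707157 0.8716993  2.22445565]
```

servo_tool:
  plan:
    - [[0,-0.1,0,0,0,3],[0,-0.1,0,0,0,3],[0,-0.1,0,0,0,3],[0,-0.1,0,0,0,3],[0,-0.1,0,0,0,3],[0,-0.1,0,0,0,3],[0,-0.1,0,0,0,3],[0,-0.1,0,0,0,3],[0,0,0,0,0,0]]

```text
time_s: 12.1
eef_pos: [0.4718, 0.2508, 0.0933]
eef_rot: [3.141, -0.0, 3.061]
ft_force: [-0.6, 0.7, -2.2]
grip_width: 0.0153
grasp_force: 59.6
```

```bash
cat > w.py <<'E'
from h import *
c=cam('wrist');s=bot.observe();print({k:np.round(s[k],3) for k in('eef_pos','ft_force','wrist_torque')})
T=tool();print('yaw',np.degrees(s['eef_rot'][2]),(np.linalg.inv(T)[:3]@np.array([.4706,.2505,.058,1])*1000).round(2), 'tool-frame F',T[:3,:3].T@s['ft_force'])
E
python3 w.py
```

```text
{'eef_pos': array([0.472, 0.251, 0.093]), 'ft_force': array([-0.902,  0.754, -2.203]), 'wrist_torque': array([0.334, 0.201, 0.117])}
yaw 175.4690937043438 [ 1.17 -0.35 35.3 ] tool-frame F [0.9582863  0.67950108 2.20289794]
```

servo_tool:
  plan:
    - [[0,-0.1,0,0,0,1.5],[0,-0.05,0,0,0,1.5],[0,0,0,0,0,0],[0,0,0,0,0,0]]

```text
time_s: 12.55
eef_pos: [0.4718, 0.2506, 0.0933]
eef_rot: [3.141, -0.0, 3.008]
ft_force: [-1.2, 2.1, -2.1]
grip_width: 0.0154
grasp_force: 59.6
```

```bash
python3 w.py
```

```text
{'eef_pos': array([0.472, 0.251, 0.093]), 'ft_force': array([-1.213,  2.468, -1.993]), 'wrist_torque': array([0.627, 0.381, 0.167])}
yaw 172.33288969838358 [ 1.18 -0.25 35.28] tool-frame F [1.53104016 2.28311596 1.99417421]
```

servo_tool:
  plan:
    - [[0,-0.05,0,0,0,1],[0,-0.05,0,0,0,1],[0,0,0,0,0,0]]

```text
time_s: 12.9
eef_pos: [0.4718, 0.2505, 0.0933]
eef_rot: [3.141, -0.0, 2.971]
ft_force: [-1.0, 2.8, -2.1]
grip_width: 0.0154
grasp_force: 59.6
```

```bash
python3 w.py
```

```text
{'eef_pos': array([0.472, 0.25 , 0.093]), 'ft_force': array([-2.029,  3.077, -1.887]), 'wrist_torque': array([0.796, 0.43 , 0.218])}
yaw 170.2936139638819 [ 1.21 -0.2  35.31] tool-frame F [2.51886938 2.6898948  1.88820941]
```

servo_tool:
  plan:
    - [[0,-0.05,0,0,0,1],[0,-0.05,0,0,0,1],[0,0,0,0,0,0]]

```text
time_s: 13.25
eef_pos: [0.4718, 0.2504, 0.0933]
eef_rot: [3.141, -0.0, 2.937]
ft_force: [-2.0, 2.8, -3.1]
grip_width: 0.0154
grasp_force: 59.6
```

```bash
python3 w.py
```

```text
{'eef_pos': array([0.472, 0.25 , 0.093]), 'ft_force': array([-1.771,  3.628, -1.281]), 'wrist_torque': array([1.037, 0.508, 0.275])}
yaw 168.2925204509928 [ 1.23 -0.14 35.32] tool-frame F [2.46988669 3.1931025  1.28195415]
```

servo_tool:
  plan:
    - [[0,-0.05,0,0,0,1],[0,0,0,0,0,0.7],[0,0,0,0,0,0]]

```text
time_s: 13.6
eef_pos: [0.4718, 0.2503, 0.0933]
eef_rot: [3.141, -0.0, 2.907]
ft_force: [-2.7, 4.9, -2.5]
grip_width: 0.0151
grasp_force: 59.6
```

```bash
python3 w.py
```

```text
{'eef_pos': array([0.472, 0.25 , 0.093]), 'ft_force': array([-1.904,  4.81 , -2.143]), 'wrist_torque': array([1.141, 0.553, 0.261])}
yaw 166.5938810155358 [ 1.22 -0.07 35.3 ] tool-frame F [2.96690138 4.23685335 2.14370723]
```

servo_tool:
  plan:
    - [[0,0,0,0,0,0.8],[0,0,0,0,0,0.7],[0,0,0,0,0,0]]

```text
time_s: 13.95
eef_pos: [0.4718, 0.2503, 0.0933]
eef_rot: [3.141, -0.0, 2.881]
ft_force: [-2.3, 4.8, -2.3]
grip_width: 0.0154
grasp_force: 59.6
```

```bash
python3 w.py
```

```text
{'eef_pos': array([0.472, 0.25 , 0.093]), 'ft_force': array([-2.88 ,  4.74 , -3.073]), 'wrist_torque': array([1.022, 0.51 , 0.248])}
yaw 165.09726988815345 [ 1.21 -0.06 35.31] tool-frame F [4.00225467 3.83932421 3.07334902]
```

servo_tool:
  plan:
    - [[0,0,0,0,0,0.7],[0,0,0,0,0,0.7],[0,0,0,0,0,0]]

```text
time_s: 14.3
eef_pos: [0.4718, 0.2502, 0.0933]
eef_rot: [3.142, -0.0, 2.857]
ft_force: [-2.3, 4.8, -2.4]
grip_width: 0.0153
grasp_force: 59.6
```

```bash
python3 w.py
```

```text
{'eef_pos': array([0.472, 0.25 , 0.093]), 'ft_force': array([-3.684,  3.639, -2.632]), 'wrist_torque': array([1.036, 0.617, 0.394])}
yaw 163.7097923135963 [ 1.22 -0.1  35.31] tool-frame F [4.55673737 2.4593059  2.63182199]
```

servo_tool:
  plan:
    - [[0,0,0,0,0,0.7],[0,0,0,0,0,0],[0,0,0,0,0,0]]

```text
time_s: 14.65
eef_pos: [0.4718, 0.2502, 0.0933]
eef_rot: [3.142, -0.0, 2.845]
ft_force: [-3.1, 3.9, -1.9]
grip_width: 0.0152
grasp_force: 59.9
```

```bash
python3 w.py
```

```text
{'eef_pos': array([0.472, 0.25 , 0.093]), 'ft_force': array([-3.554,  4.351, -2.058]), 'wrist_torque': array([1.025, 0.625, 0.712])}
yaw 163.02619696867217 [ 1.21 -0.12 35.31] tool-frame F [4.66960489 3.12406114 2.05784419]
```

servo_tool:
  plan:
    - [[0,0,0,0,0,0.7],[0,0,0,0,0,0],[0,0,0,0,0,0]]

```text
time_s: 15.0
eef_pos: [0.4718, 0.2502, 0.0933]
eef_rot: [3.142, 0.0, 2.833]
ft_force: [-3.5, 3.8, -1.7]
grip_width: 0.0155
grasp_force: 60.9
```

```bash
python3 w.py
```

```text
{'eef_pos': array([0.472, 0.25 , 0.093]), 'ft_force': array([-2.662,  4.364, -2.241]), 'wrist_torque': array([0.973, 0.667, 1.027])}
yaw 162.3154501001599 [ 1.22 -0.1  35.28] tool-frame F [3.86178739 3.34959079 2.24095689]
```

Hard stop: torque climbs steeply (0.39, 0.71, 1.03 N m over 1.4°). I back off within the prong clearance and lift out.

servo_tool:
  plan:
    - [[0,0,0,0,0,-1.5],[0,0,0,0,0,-1.5],[0,0,0,0,0,-1.2],[0,0,0,0,0,0],[0,0,0,0,0,0]]

```text
time_s: 15.55
eef_pos: [0.4723, 0.2498, 0.0934]
eef_rot: [-3.141, 0.001, 2.905]
ft_force: [0.7, 1.3, -1.9]
grip_width: 0.0154
grasp_force: 59.5
```

```bash
python3 w.py
```

```text
{'eef_pos': array([0.472, 0.25 , 0.093]), 'ft_force': array([-0.623, -0.747, -1.992]), 'wrist_torque': array([ 0.029, -0.012, -0.019])}
yaw 166.44756886494028 [ 1.72  0.23 35.45] tool-frame F [ 0.43186122 -0.87155498  1.99162122]
```

Forces are back to zero, so I lift straight out and look at the ring.

servo_tool:
  plan:
    - [[0,0,-4,0,0,0],[0,0,-6,0,0,0],[0,0,-10,0,0,0],[0,0,-25,0,0,0],[0,0,-35,0,0,0],[0,0,-10,0,0,0],[0,0,0,0,0,0]]

```text
time_s: 16.3
eef_pos: [0.4731, 0.2505, 0.1856]
eef_rot: [3.14, 0.004, 2.906]
ft_force: [0.5, 0.3, -2.6]
grip_width: 0.0158
grasp_force: 59.7
```

```bash
python3 - <<'E'
from h import *
import pickle
c=cam('wrist');pickle.dump(c,open('w5.pkl','wb'));T=tool();print(T.round(4))
a=cv2.resize(c['pixels'][150:300,240:400],(640,600),interpolation=cv2.INTER_CUBIC)
cv2.imwrite('pics/w5.png',np.clip(a*1.5,0,255).astype(np.uint8)[:,:,::-1])
go([.6498,-.0713,T[2,3]],165.3)
E
```

```text
[[-9.724e-01  2.335e-01  1.300e-03  4.723e-01]
 [ 2.335e-01  9.724e-01  3.000e-04  2.503e-01]
 [-1.200e-03  6.000e-04 -1.000e+00  1.837e-01]
 [ 0.000e+00  0.000e+00  0.000e+00  1.000e+00]]
shift mm [-2.477e+02 -2.713e+02  1.000e-01] turn deg [0.04 0.07 1.2 ]
```

View pics/w5.png

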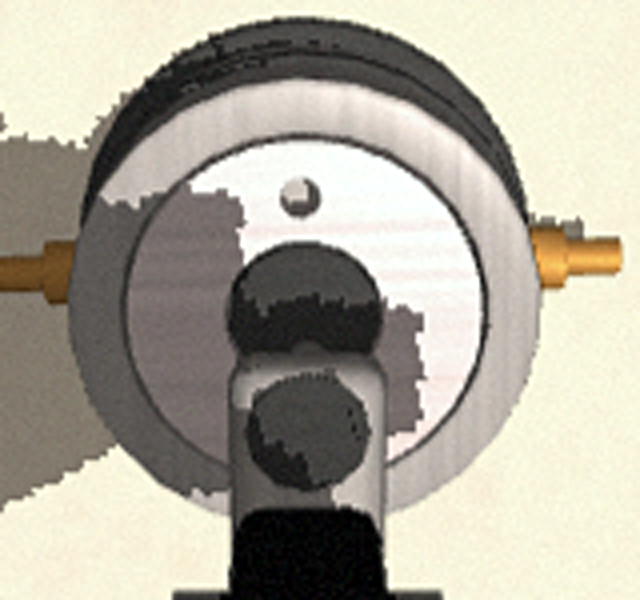

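The hole on the camera side is now at wrist pixel (314.8,199), along the perpendicular to the barbs. I check its angle, then carry the spanner back.

```bash
python3 - <<'E'
from h import *
import pickle
c=pickle.load(open('w5.pkl','rb'))
h=onz(c,[[314.8,199]],.058)[0]
ctr=np.array([.4706,.2505]);print(h,np.degrees(np.arctan2(*(ctr-h[:2])[::-1])),np.linalg.norm(h[:2]-ctr))
b=onz(c,[[395,213.5]],.02)[0];print('barb',np.degrees(np.arctan2(*(b[:2]-ctr)[::-1]))-90)
# retainer top (dark disc) center col
print(onz(c,[[240+305/4,150+315/4]],.058))
E
```

```text
[0.44803855 0.25520253 0.058     ] -11.773707344990518 0.02304632259146593
barb -11.834403094602123
[[0.47048572 0.25089618 0.058     ]]
```

servo_tool:
  plan:
    - [[-28,-30,0,0,0,0.6],[-31,-34,0,0,0,0.6],[-31,-34,0,0,0,0],[-31.5,-34,0,0,0,0],[-31.5,-34,0,0,0,0],[-31.5,-35,0,0,0,0],[-31.5,-35,0,0,0,0],[-31.5,-35,0,0,0,0],[0,0,15,0,0,0],[0,0,15,0,0,0],[0,0,0,0,0,0],[0,0,0,0,0,0]]

```text
time_s: 17.55
eef_pos: [0.6426, -0.0726, 0.1523]
eef_rot: [3.141, -0.002, 2.886]
ft_force: [1.3, 1.2, -1.6]
grip_width: 0.0154
grasp_force: 59.6
```

```bash
python3 - <<'E'
from h import *
import pickle
c=cam('wrist');pickle.dump(c,open('w6.pkl','wb'));T=tool();print(T.round(4)[:3,3],bot.observe()['ft_force'])
go([.6499,-.0714,.0507],165.3)
Ti=np.linalg.inv(T);f=lambda p:(p@Ti[:3,:3].T+Ti[:3,3])*1000
print([(v,*f(bydepth(c,[[317,v]]))[0,[0,2]].round(1)) for v in range(230,250,2)])
v,u=np.mgrid[0:300,150:500];P=bydepth(c,np.c_[u.ravel(),v.ravel()])
m=(np.hypot(P[:,0]-.649,P[:,1]+.068)<.055)&(P[:,2]>.018)&(P[:,2]<.030)
print(m.sum(),cv2.minAreaRect((P[m,:2]*1000).astype(np.float32)))
E
```

```text
[ 0.6432 -0.0728  0.1533] [-0.45825639 -0.30960628 -2.34399566]
shift mm [ -6.1   3.  102.6] turn deg [ 0.01 -0.02  0.08]
[(230, np.float64(-3.3), np.float64(148.9)), (232, np.float64(-5.2), np.float64(149.7)), (234, np.float64(-6.6), np.float64(148.6)), (236, np.float64(26.6), np.float64(41.5)), (238, np.float64(31.3), np.float64(24.1)), (240, np.float64(31.5), np.float64(20.7)), (242, np.float64(31.0), np.float64(19.5)), (244, np.float64(30.8), np.float64(17.3)), (246, np.float64(30.1), np.float64(16.5)), (248, np.float64(29.1), np.float64(16.8))]
2428 ((649.22900390625, -68.74687957763672), (33.98469543457031, 83.80474853515625), 75.40213012695312)
```

The ring is at its stop: hole line −11.77° against the cell axis at −11.83°. Now I place the spanner.

servo_tool:
  plan:
    - [[-6.3,4.3,0,0,0,0],[0,0,25,0,0,0],[0,0,25,0,0,0],[0,0,20,0,0,0],[0,0,5,0,0,0],[0,0,0,0,0,0],[0,0,0,0,0,0],[0,0,0,0,0,0]]

```text
time_s: 18.4
eef_pos: [0.6519, -0.0717, 0.0802]
eef_rot: [-3.142, 0.003, 2.885]
ft_force: [-0.1, 0.6, -1.6]
grip_width: 0.0152
grasp_force: 59.7
```

```bash
python3 -c "
from h import *
print(tool()[:3,3],bot.observe()['ft_force']);go([.6504,-.0702,.0507],165.3)"
```

```text
[ 0.6519191  -0.07169556  0.08015494] [-0.10165604  0.62230612 -1.55740326]
shift mm [ 1.9  1.1 29.4] turn deg [-0.    0.15  0.01]
```

servo_tool:
  plan:
    - [[1.8,1,0,0,0,0],[0,0,5,0,0,0],[0,0,5,0,0,0],[0,0,3,0,0,0],[0,0,0,0,0,0],[0,0,0,0,0,0]]

```text
time_s: 19.0
eef_pos: [0.6492, -0.0701, 0.0651]
eef_rot: [3.141, -0.0, 2.885]
ft_force: [-0.3, -0.2, -2.0]
grip_width: 0.0155
grasp_force: 59.7
```

servo_tool:
  plan:
    - [[0,0,4,0,0,0],[0,0,4,0,0,0],[0,0,4,0,0,0],[0,0,2,0,0,0],[0,0,0,0,0,0],[0,0,0,0,0,0]]

```text
time_s: 19.6
eef_pos: [0.6494, -0.0701, 0.0513]
eef_rot: [3.142, 0.0, 2.885]
ft_force: [-1.2, -0.0, -2.4]
grip_width: 0.0151
grasp_force: 59.9
```

servo_tool:
  plan:
    - [[0,0,0.4,0,0,0],[0,0,0.3,0,0,0],[0,0,0,0,0,0]]

```text
time_s: 19.9
eef_pos: [0.6494, -0.0701, 0.0507]
eef_rot: [3.142, 0.0, 2.885]
ft_force: [0.4, -0.1, -1.2]
grip_width: 0.0154
grasp_force: 60.0
```

servo_tool:
  plan:
    - [[0,0,0,0,0,0],[0,0,0,0,0,0],[0,0,0,0,0,0],[0,0,0,0,0,0],[0,0,0,0,0,0],[0,0,0,0,0,0]]
  fingers: 0.6

```text
time_s: 20.5
eef_pos: [0.6494, -0.0701, 0.0506]
eef_rot: [3.141, 0.0, 2.885]
ft_force: [-0.6, 0.9, 0.5]
grip_width: 0.0513
grasp_force: 0.0
```

servo_tool:
  plan:
    - [[0,0,-10,0,0,0],[0,0,-20,0,0,0],[0,0,-35,0,0,0],[0,0,-40,0,0,0],[0,0,-25,0,0,0],[0,0,0,0,0,0],[0,0,0,0,0,0],[0,0,0,0,0,0]]

```text
time_s: 21.3
eef_pos: [0.6488, -0.0699, 0.1795]
eef_rot: [3.141, -0.002, 2.885]
ft_force: [0.1, 0.3, 0.3]
grip_width: 0.0513
grasp_force: 0.0
```

```bash
python3 - <<'E'
from h import *
c=cam('wrist');T=tool();print(T.round(4)[:3,3],bot.observe()['ft_force'])
save(c,'w7.png')
v,u=np.mgrid[0:300,150:500];P=bydepth(c,np.c_[u.ravel(),v.ravel()])
n=(np.hypot(P[:,0]-.649,P[:,1]+.068)<.055)
for a,b in((.018,.029),(.078,.097)):
    m=n&(P[:,2]>a)&(P[:,2]<b);print(m.sum(),cv2.minAreaRect((P[m,:2]*1000).astype(np.float32)),np.median(P[m,2]))
t=cam('top')
for k,uv,z in(('dish',[269,261],.015),('timer',[447,161],.016)): print(k,bydepth(t,[uv])[0].round(3))
E
```

```text
[ 0.6487 -0.0699  0.1792] [ 0.24149296  0.22928503 -0.30417459]
2235 ((649.829833984375, -68.98190307617188), (34.00321578979492, 84.91349792480469), 75.3277587890625) 0.02421421336704027
1027 ((648.2095336914062, -70.09162139892578), (15.800153732299805, 30.082592010498047), 75.52298736572266) 0.08584854723854365
dish [0.551 0.108 0.017]
timer [ 0.552 -0.032  0.661]
```

View pics/w7.png

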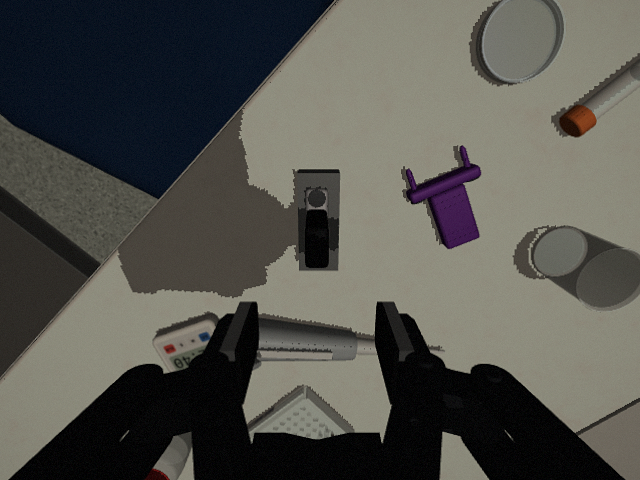

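The spanner stands upright in its stand at (317,225). Its grip top is 86 mm up, it is within 2 mm of the stand's centre, and the gripper is clear. I hand in.

```bash
python3 -c "
from h import *
print(bot.hand_in())"
```

```text
the job is handed in; nothing more can be done
None
```

I turned the lock ring clockwise to its hard stop, put the spanner back upright in its stand, moved the gripper clear and handed the job in at about 21 s; no verdict was returned, and the disc's flushness was inferred from the stop, not measured.

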